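# Activate two cement capsules in a pedal press

### The job

Activate both cement capsules in the carrier: slide the carrier along its guide until one plunger sits under the ram, press the spring pedal down to its stop so that the ram drives the plunger home, let the pedal up, and do the same for the other. Then draw the carrier back to the right, still lying in its guide, until both capsules are completely out from under the press head. Keep your fingers off the plungers and the ram, and leave the jars and the bottle alone.

Things in the scene. Friction and masses are not known exactly. Their poses are not given: they have to be found in the camera images.
- press: White bench press, fixed. Origin on the worktop directly below the ram axis; x points from the pedal (in front) to the column, roughly away from the robot, y to its left, z up. Its bed, x -40 to +95, y -245 to +55 mm, carries a slide way along y, 16 mm above the worktop, between two low rails (inner faces at x = -22.5 and +22.5 mm, tops 23.5 mm above the worktop).
- bed_right (a point): Centre of the right end of the slide way, on its surface: press x = 0, y = -245 mm, 16 mm above the worktop.
- head (a point): Centre of the underside of the press head above the slide way, on the ram axis, 103 mm above the worktop. The head is 40 mm wide (y), reaches from 25 mm in front of this point back to the column and up to 165 mm above the worktop. Column: press x 43 to 93, y -30 to +30 mm, equally high.
- ram: Vertical steel ram under the press head, tip 8 mm in diameter. Origin: centre of the tip's lower face, on the press's z axis, 72 mm above the worktop at rest. The pedal drives it straight down, 15 mm at the pedal's stop, and the pedal's spring raises it again.
- pedal (a joint): Angle of the spring pedal, rad: 0 up (rest), 0.35 down at its stop. Hinge along press y at x = -50 mm, 22 mm above the worktop; a plate 54 mm wide reaches 110 mm from it towards -x, its free end up at rest, level at the stop. It springs back when released. At the pad: about 3 N to start, 7 N at the stop, 2 to 3 N more while driving a plunger.
- pedal_pad (a point): Centre of the top of the pedal's ribbed black rubber pad (52 x 56 mm), 83 mm from the hinge: about 58 mm above the worktop at rest, 30 mm at the stop. Moves with the pedal.
- carrier: Loose aluminium carrier, about 0.3 kg: a plate 42 (x) x 176 (y) x 10 mm on the slide way, free to slide along press y; friction holds it where it is left. Origin: centre of its underside, axes as the press's. It carries two upright white capsules, 22 mm in diameter, at its y = +70 and +38 mm (tops 40 mm above its underside), and a push tab at y = -75 mm.
- tab (a point): Centre of the carrier's upright tab near its right end, 34 (x) x 10 mm (y), top 39 mm above the carrier's underside (55 mm above the worktop). This point is 26 mm above the underside, at carrier y = -75 mm. It can be pushed or hooked from either side: about 95 mm of open plate lies between it and the nearer capsule, 8 mm of plate behind it.
- plunger_front: Round plunger, 12 mm in diameter, on the capsule farther from the tab (carrier y = +70 mm). Origin: centre of its top, 50 mm above the carrier's underside when out (10 mm proud of the capsule), about 41 mm once driven home by a full pedal stroke. About 4 N moves it, and it stays where it is pressed.
- plunger_rear: The same plunger on the capsule nearer to the tab (carrier y = +38 mm). Origin: centre of its top.
- cement_pot: Bystander: white pot with a lid, 47 mm in diameter, 40 mm high. Origin: centre of its underside.
- brown_jar: Bystander: small amber jar with black cap, 44 mm in diameter, 52 mm high. Origin: centre of its underside.
- amber_bottle: Bystander: amber bottle with white cap, 42 mm in diameter, 85 mm high. Origin: centre of its underside.

How it is judged:
By the outcome, as a careful person would: the job done as asked, in the order asked, and still so for the second after the job is handed in, with the robot touching nothing.
It also fails if it takes over 64 s, if anything falls off the work surface, if the arm or the gripper's body presses on something with over 40 N, if the wrist force passes 120 N, or if a joint passes its speed limit or range.

### The arm

A 6-joint arm with a two-finger parallel gripper is mounted at the origin on a cart in front of the work surface, level with it; the furniture and walls round the work are solid. World frame = base frame: x ahead of the robot, y to its left, z up, the work surface at z = 0. Lengths are in m, angles in degrees, forces in N, time in s.
With the tool pointing down it reaches from about 0.275 to 0.85 m from the base axis. Payload 19 kg.
Tool frame: the origin (TCP) lies midway between the tips of the shut fingers; the grasp point (between the pads) lies 19 mm behind it; z points along the fingers, y is the direction in which the jaws open and shut (so a half turn about z gives the same grasp; the last joint's range is limited). The gripper opens to 85 mm and grips with 20 to 120 N. Pads are 22 mm wide; open, the fingers measure 114 mm over their backs; the gripper's body (76 mm by 85 mm) begins 54 mm behind the grasp point. The pads swing forward as they close: fully open they stand 13 mm farther back than shut.
Start: joints at [-79.641, 8.623, 82.357, -0, 89.026, -7.678], TCP at [0.178, -0.547, 0.231] pointing down, gripper open.
Joint ranges: [-160.23, 160.23], [-39.13, 120.54], [6.94, 153.29], [-79.49, 259.48], [9.18, 160.14], [-161.06, 161.06]. Speed limits (degrees/s): [108.29, 108.29, 127.2, 172.46, 172.46, 172.46].

### API

Orientations are given as a 3x3 rotation matrix whose columns are the frame's x, y, z axes.
In Python, from workcell import sense, read_camera, camera_params, close_job gives the robot as it stands.
- The arm moves only by the tool drive_tool, never from a script. Its argument "plan" is a list of rows, each a list of 6 numbers: the shift along the tool's x, y, z normalised to -1 to 1, where 1 is 0.75 m, then the turn, a rotation vector about the tool's x, y, z normalised to -1 to 1, where 1 is 360 degrees. A call has 1 to 20 rows; each row shifts and turns the commanded pose from where the row before left it, along the tool's axes as they then stand; what a row does not reach is not made up. A row lasts 1/12 s, in which the tool goes at most 41.7 mm and 7.16 degrees, less where a joint would pass 70% of its speed; a pose out of reach is approached as far as the arm can. A call with a number of a shift or a turn outside -1 to 1 is refused whole. A call with a gripper value outside its range is refused whole. "hand" is the closure, from -1 (fully open) to 1 (shut), so that 0 is half open, set as the call begins (left out, the last holds). The fingers move at their own pace and stop on an object; "force" is the grip in N (left out, the last holds). Time passes only in rows, so rows that do not move let the fingers close. It gives the time, the measured TCP pose, the force and the opening at its end, in the units of the state.
- sense(): the state, without advancing time (a new reading comes with each control period).
- read_camera(name): name is "scene" or "top"; returns the picture (480x640x3 uint8, red, green, blue); there is no depth.
- camera_params(name): a dict with "K" (3x3 intrinsics, pixels), "D" ([k1, k2, p1, p2, k3] as OpenCV has them; the pictures are not rectified), "world_from_camera" (4x4, takes a point from camera to world coordinates). Camera axes: x right, y up, looking along -z (the intrinsics and any distortion apply to the point x, -y, -z); pixel columns grow to the right and rows downward; lengths in m; the calibration is good to about 2 mm. A picture is of the moment at which its call begins. camera_params takes no time and is no camera call.
- close_job(): hands the job in, once; it reports no verdict.
The state is a dict: "t": time; "qpos": joint angles; "qd": joint speeds; "joint_efforts": joint torques, N m; "eef_pos": TCP position; "eef_rot": TCP orientation; "force": force on the tool from outside, world axes, zero at the start; "ft_torque": the same for the moment, N m; "gripper_width": finger opening in m.
Only numpy, scipy, OpenCV 4.12 (cv2) and the standard library are available. Lean on these libraries where they do the work, as an engineer would, in place of code of your own. Each camera call takes 0.05 s, during which the arm holds its last target.

## Working session

There is one attempt and no reset: what is moved stays moved. The work goes in short steps, Python scripts to look and compute and a tool call to move; the robot and the scene stay as the last step left them, time stands still between calls to the robot, and variables do not carry over. Pictures are saved under pics/ and viewed, and the job is handed in when it is done.

Besides the shell and the picture viewer there is one more tool, called after "Request:" as a command line: name --pt "numbers of a row" for each row, then --argument value for the rest. drive_tool: Moves the arm, as the interface text tells. Its arguments: {"type":"object","properties":{"plan":{"type":"array","items":{"type":"array","items":{"type":"number","minimum":-1,"maximum":1}}},"hand":{"type":"number"},"force":{"type":"number"}},"required":["plan"]}

```bash
mkdir -p pics; ls
python3 - <<'E'
from workcell import *
import cv2
s=sense()
print({k:s[k] for k in('t','eef_pos','eef_rot','force','gripper_width')})
for n in('scene','top'):
    p=camera_params(n);print(n,p)
    cv2.imwrite(f'pics/{n}0.png',read_camera(n)[:,:,::-1])
E
```

```text
pics
{'t': 0.0, 'eef_pos': array([ 0.1779814 , -0.546504  ,  0.23069374]), 'eef_rot': array([[ 9.50842643e-01,  3.09674386e-01, -2.08558377e-04],
       [ 3.09674413e-01, -9.50841939e-01,  1.16851603e-03],
       [ 1.63553432e-04, -1.17566006e-03, -9.99999296e-01]]), 'force': array([ 0.46297421,  0.61278992, -0.21083349]), 'gripper_width': 0.08529468901583563}
scene {'K': array([[436.1938617 ,   0.        , 322.40012611],
       [  0.        , 436.1938617 , 233.6585561 ],
       [  0.        ,   0.        ,   1.        ]]), 'D': array([-0.0776996,  0.       ,  0.       ,  0.       ,  0.       ]), 'world_from_camera': array([[-0.46505341,  0.52835845, -0.71032576, -0.07482228],
       [-0.88515225, -0.29128465,  0.36284811,  0.27347299],
       [-0.01519313,  0.79749019,  0.60314059,  0.61653139],
       [ 0.        ,  0.        ,  0.        ,  1.        ]])}
top {'K': array([[495.78094105,   0.        , 321.88065409],
       [  0.        , 495.78094105, 239.49701038],
       [  0.        ,   0.        ,   1.        ]]), 'D': array([-0.00239081,  0.        ,  0.        ,  0.        ,  0.        ]), 'world_from_camera': array([[ 0.02668465,  0.99223831, -0.12145394,  0.40569754],
       [-0.99961724,  0.02737369,  0.00400801, -0.02830289],
       [ 0.00730154,  0.1213005 ,  0.99258898,  0.93193122],
       [ 0.        ,  0.        ,  0.        ,  1.        ]])}
```

View pics/scene0.png

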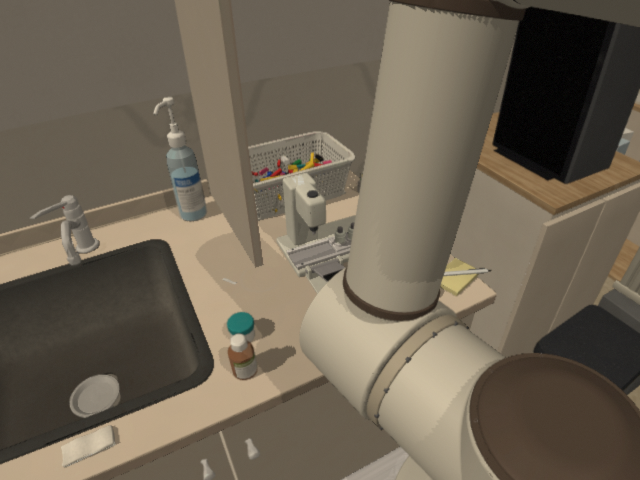

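View pics/top0.png

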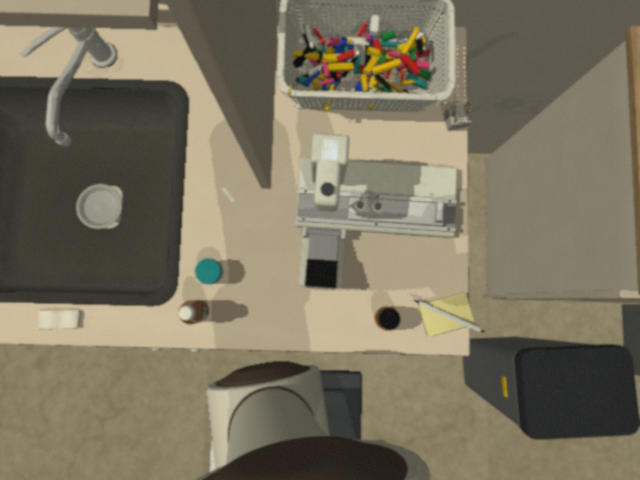

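The top view shows the press at about (300–460, 135–290), with the pedal pad at (321,273), the capsules at about (360,203) and (376,203), and the tab near (450,213). The jars are at (208,271), (193,312) and (388,318). I'll zoom in.

Run:
```python
import cv2
a=cv2.imread('pics/top0.png')[125:300,285:475];cv2.imwrite('pics/top0z.png',cv2.resize(a,None,fx=4,fy=3.4 if 0 else 4*0.85,interpolation=cv2.INTER_CUBIC) if 0 else cv2.resize(a,None,fx=3.4,fy=3.4,interpolation=cv2.INTER_CUBIC))
a=cv2.imread('pics/scene0.png')[160:300,260:380];cv2.imwrite('pics/scene0z.png',cv2.resize(a,None,fx=4,fy=4,interpolation=cv2.INTER_CUBIC))
```

```text
(no output)
```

View pics/top0z.png

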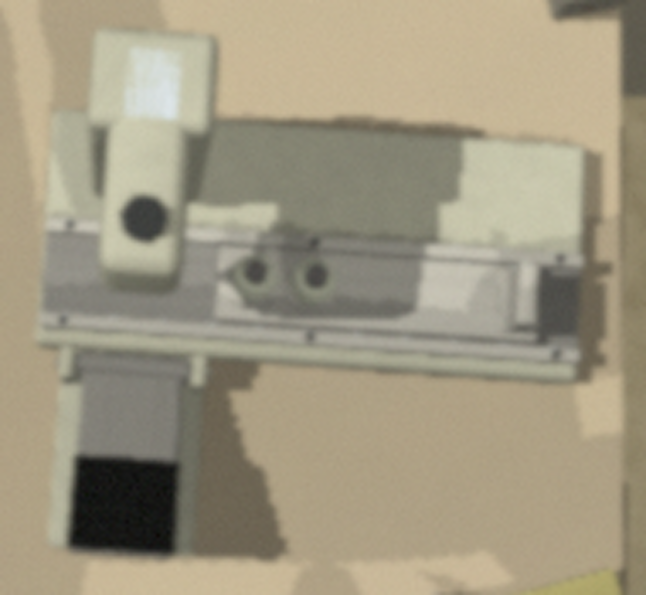

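View pics/scene0z.png

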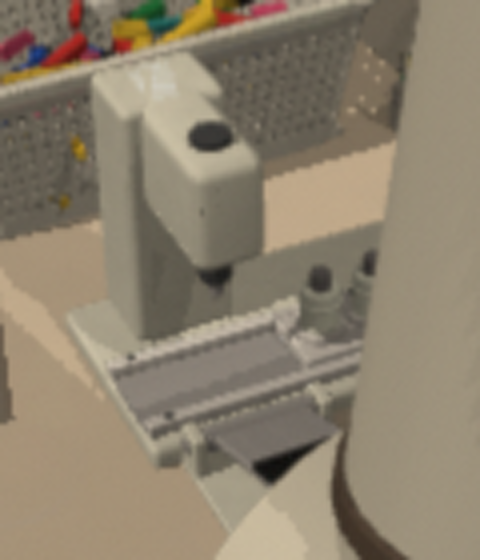

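```bash
cat > h.py <<'E'
import numpy as np, cv2
from workcell import *
def ray(n,px,z):
    p=camera_params(n);T=p['world_from_camera']
    u=cv2.undistortPoints(np.array([[px]],float),p['K'],p['D'])[0,0]
    d=T[:3,:3]@np.array([u[0],-u[1],-1]);o=T[:3,3]
    return o+d*(z-o[2])/d[2]
E
python3 - <<'E'
from h import *
f=lambda a,b,z:ray('top',(a/3.4+285-.35,b/3.4+125-.35),z)
P={'pad':(125,504,.058),'btn':(145,218,.168),'plF':(256,271,.066),'plR':(316,275,.066),'tab':(525,297,.055),'right':(577,305,.016),
'r1':(70,224,.0235),'r2':(314,242,.0235),'r3':(560,258,.0235),'f1':(62,320,.0235),'f2':(311,337,.0235),'f3':(557,354,.0235),'bedBR':(583,146,.016),'bedFR':(574,380,.016),'bedFL':(40,340,.016),'padFL':(70,548,.067),'padFR':(175,552,.067),'headFL':(103,265,.165),'headFR':(177,275,.165)}
for k,v in P.items(): print(k,np.round(f(*v)*1000,1))
m=[(f(*P['r%d'%i])+f(*P['f%d'%i]))/2 for i in(1,2,3)]
d=m[0]-m[2];print('axis',np.degrees(np.arctan2(d[1],d[0]))-90,np.linalg.norm(d),[np.round(x*1000,1) for x in m])
for n,px in(('jar',(388,318)),('pot',(208,271)),('bot',(193,312))):print(n,ray('top',px,.05)*1000)
s0=lambda a,b,z:ray('scene',(a/4+260,b/4+160),z)*1000
print('scene plF',s0(320,272,.066),'btn',s0(210,135,.168),s0(217,285,.072))
E
```

```text
pad [453.4 -32.6  58. ]
btn [579.7 -37.8 168. ]
plF [576.4 -97.7  66. ]
plR [ 575.1 -129.1   66. ]
tab [ 568.6 -241.1   55. ]
right [ 572.2 -279.3   16. ]
r1 [608.1   1.6  23.5]
r2 [ 601.8 -132.7   23.5]
r3 [ 596.7 -268.    23.5]
f1 [554.6   4.3  23.5]
f2 [ 549.  -131.8   23.5]
f3 [ 543.4 -266.1   23.5]
bedBR [ 662.3 -283.2   16. ]
bedFR [ 530.3 -277.4   16. ]
bedFL [544.4  16.3  16. ]
padFL [429.7  -5.1  67. ]
padFR [429.1 -58.8  67. ]
headFL [557.7 -18.9 165. ]
headFR [554.  -53.3 165. ]
axis -2.4007383500269697 0.27024977531076455 [array([581.4,   2.9,  23.5]), array([ 575.4, -132.2,   23.5]), array([ 570. , -267.1,   23.5])]
jar [ 377.67663418 -151.90774808   50.        ]
pot [451.701806   168.76802812  50.        ]
bot [379.01897994 191.17019623  50.        ]
scene plF [573.12922358 -99.80337635  66.        ] btn [576.46333493 -39.28554662 168.        ] [582.06325898 -43.09638762  72.        ]
```

Request:
drive_tool --pt "0 0 0 0 0 0.0142" --pt "0 0 0 0 0 0.0142" --pt "0 0 0 0 0 0.0142" --pt "0 0 0 0 0 0.0141" --hand 0.1 --force 25

```text
t: 0.43
eef_pos: [0.178, -0.5466, 0.2309]
eef_rot: [[0.999, -0.046, -0.0], [-0.046, -0.999, 0.001], [-0.0, -0.001, -1.0]]
force: [-0.7, -0.8, -0.5]
gripper_width: 0.0396
```

Request:
drive_tool --pt "0.02525 -0.0214 0.0053 0 0 0" --pt "0.02525 -0.0214 0.0053 0 0 0" --pt "0.02525 -0.0214 0.0053 0 0 0" --pt "0.02525 -0.0214 0.0053 0 0 0" --pt "0.02525 -0.0214 0.0053 0 0 0" --pt "0.02525 -0.0214 0.0053 0 0 0" --pt "0.02525 -0.0214 0.0053 0 0 0" --pt "0.02525 -0.0214 0.0053 0 0 0" --pt "0.02525 -0.0214 0.0053 0 0 0" --pt "0.02525 -0.0214 0.0053 0 0 0" --pt "0.02525 -0.0214 0.0053 0 0 0" --pt "0.02525 -0.0214 0.0053 0 0 0" --pt "0.02525 -0.0214 0.0053 0 0 0" --pt "0.02525 -0.0214 0.0053 0 0 0" --pt "0.02525 -0.0214 0.0053 0 0 0" --pt "0.02525 -0.0214 0.0053 0 0 0" --pt "0.02525 -0.0214 0.0053 0 0 0" --pt "0.02525 -0.0214 0.0053 0 0 0" --pt "0.02525 -0.0214 0.0053 0 0 0" --pt "0.02525 -0.0214 0.0053 0 0 0"

```text
t: 2.1
eef_pos: [0.5705, -0.2407, 0.1512]
eef_rot: [[0.999, -0.041, -0.001], [-0.041, -0.999, 0.0], [-0.001, -0.0, -1.0]]
force: [0.3, -0.9, -0.2]
gripper_width: 0.0385
```

Run:
```python
from h import *
s=sense();print(s['t'],s['eef_pos'],s['eef_rot'],s['force'],s['gripper_width'])
for n in('scene','top'):
    cv2.imwrite(f'pics/{n}1.png',read_camera(n)[:,:,::-1])
```

```text
2.1 [ 0.57048919 -0.24066742  0.15122347] [[ 9.99144357e-01 -4.13545144e-02 -5.98412560e-04]
 [-4.13542578e-02 -9.99144452e-01  4.35081774e-04]
 [-6.15893185e-04 -4.09962592e-04 -9.99999726e-01]] [ 0.29279407 -0.85327692 -0.17285033] 0.03849656664608668
```

View pics/scene1.png

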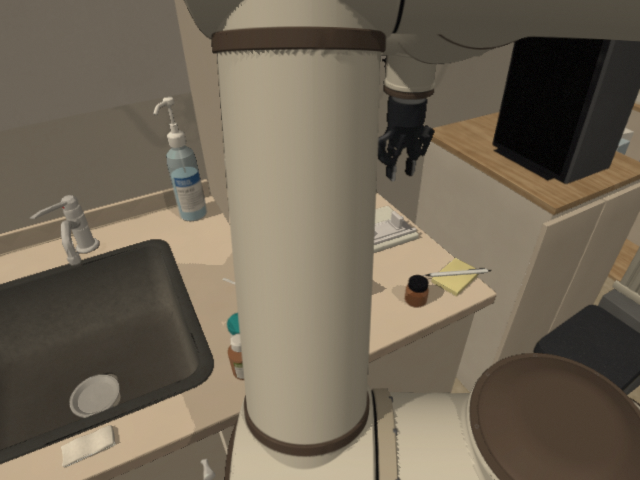

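View pics/top1.png

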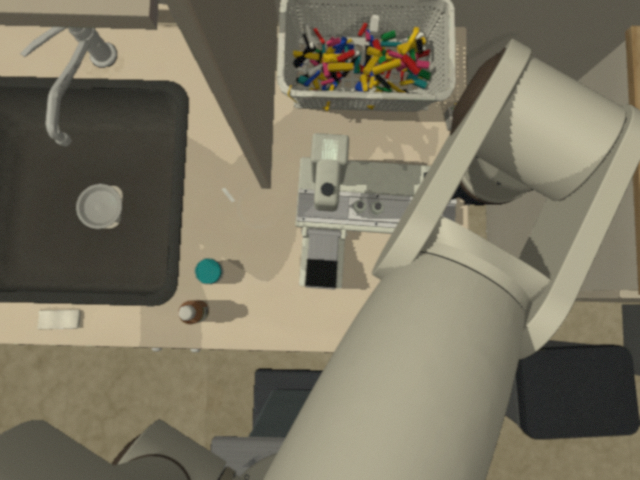

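The arm hides the press in the scene view, but the tab is visible near (397,221) and the fingers hang above it. I'll measure the tab in this view.

Run:
```python
import cv2
a=cv2.imread('pics/scene1.png')[140:260,360:460];cv2.imwrite('pics/scene1z.png',cv2.resize(a,None,fx=5,fy=5,interpolation=cv2.INTER_CUBIC))
```

```text
(no output)
```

View pics/scene1z.png

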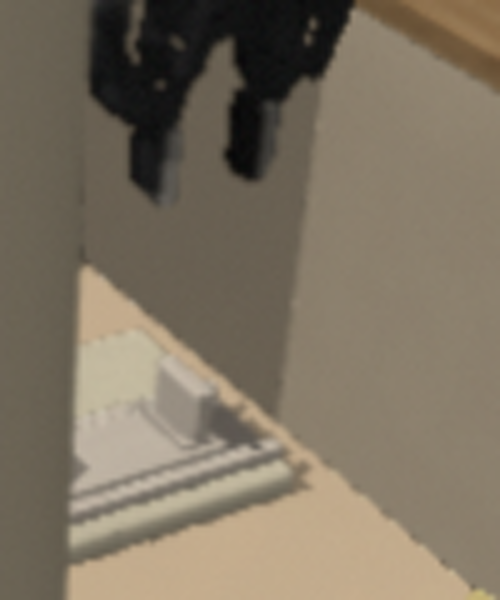

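Run:
```python
from h import *
for p in((190,376),(162,357),(205,403)):print(ray('scene',(p[0]/5+360-.4,p[1]/5+140-.4),.055)*1000)
```

```text
[ 566.97655527 -246.0305395    55.        ]
[ 585.6764979  -243.76486911   55.        ]
[ 546.49385309 -239.51554088   55.        ]
```

Request:
drive_tool --pt "0 0 0.0264 0 0 0" --pt "0 0 0.0264 0 0 0" --pt "0 0 0.0264 0 0 0" --pt "0 0 0.0264 0 0 0" --pt "0 0 0.0264 0 0 0" --pt "0 0 0.0264 0 0 0" --pt "0 0 0 0 0 0"

```text
t: 2.78
eef_pos: [0.5676, -0.241, 0.0291]
eef_rot: [[0.999, -0.042, -0.005], [-0.042, -0.999, 0.003], [-0.005, -0.003, -1.0]]
force: [-0.4, 0.8, -1.0]
gripper_width: 0.0388
```

Request:
drive_tool --pt "0 0 0 0 0 0" --pt "0 0 0 0 0 0" --pt "0 0 0 0 0 0" --pt "0 0 0 0 0 0" --pt "0 0 0 0 0 0" --pt "0 0 0 0 0 0" --hand 1 --force 20

```text
t: 3.28
eef_pos: [0.5703, -0.2422, 0.0345]
eef_rot: [[0.999, -0.041, 0.002], [-0.041, -0.999, -0.001], [0.002, 0.001, -1.0]]
force: [-1.8, -1.2, 6.5]
gripper_width: 0.0094
```

Run:
```python
from h import *
s=sense();print(s['t'],s['eef_pos'],s['eef_rot'],s['force'],s['gripper_width'])
for n in('scene','top'):
    cv2.imwrite(f'pics/{n}2.png',read_camera(n)[:,:,::-1])
a=cv2.imread('pics/scene2.png')[140:260,360:460];b=cv2.imread('pics/top2.png')[180:240,290:390]
cv2.imwrite('pics/z2.png',np.vstack([cv2.resize(x,None,fx=3.3,fy=3.3,interpolation=cv2.INTER_CUBIC) for x in(a,b)]))
```

```text
3.2833 [ 0.57028819 -0.24215427  0.03449795] [[ 0.9991413  -0.04139483  0.00176969]
 [-0.04139274 -0.99914223 -0.00120333]
 [ 0.00181798  0.00112904 -0.99999771]] [-1.76648017 -1.18212047  6.45624642] 0.00944344671648973
```

View pics/z2.png

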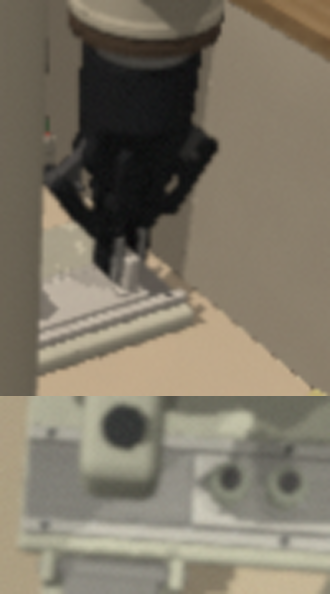

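Request:
drive_tool --pt "0 -0.004 0 0 0 0" --pt "0 -0.008 0 0 0 0" --pt "0 -0.008 0 0 0 0" --pt "0 -0.008 0 0 0 0" --pt "0 -0.008 0 0 0 0" --pt "0 -0.008 0 0 0 0" --pt "0 -0.008 0 0 0 0" --pt "0 -0.008 0 0 0 0" --pt "0 -0.008 0 0 0 0" --pt "0 -0.008 0 0 0 0" --pt "0 -0.004 0 0 0 0" --pt "0 0 0 0 0 0" --pt "0 0 0 0 0 0" --pt "0 0 0 0 0 0"

```text
t: 4.55
eef_pos: [0.573, -0.1817, 0.0345]
eef_rot: [[0.999, -0.041, 0.002], [-0.041, -0.999, -0.0], [0.002, 0.0, -1.0]]
force: [-0.2, 3.5, 8.2]
gripper_width: 0.0094
```

Run:
```python
from h import *
s=sense();print(s['t'],s['eef_pos'],s['force'],s['gripper_width'])
for n in('scene','top'):
    cv2.imwrite(f'pics/{n}3.png',read_camera(n)[:,:,::-1])
a=cv2.imread('pics/scene3.png')[140:320,260:460];b=cv2.imread('pics/top3.png')[160:250,290:490]
cv2.imwrite('pics/z3.png',np.vstack([cv2.resize(x,None,fx=2.2,fy=2.2,interpolation=cv2.INTER_CUBIC) for x in(a,b)]))
```

```text
4.55 [ 0.57298257 -0.18169341  0.03448742] [-0.24483847  3.51821355  8.23770353] 0.00935958444792733
```

View pics/z3.png

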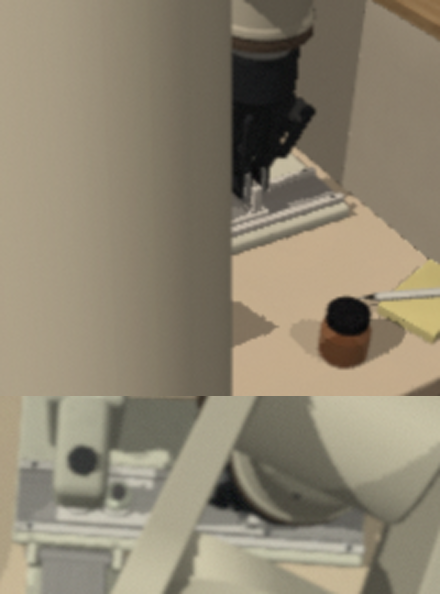

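Request:
drive_tool --pt "0 0 0 0 0 0" --pt "0 0 0 0 0 0" --pt "0 0 0 0 0 0" --pt "0 0 0 0 0 0" --pt "0 0 -0.01 0 0 0" --pt "0 0 -0.03 0 0 0" --pt "0 0 -0.04 0 0 0" --pt "0 0 -0.04 0 0 0" --pt "0 0 -0.03 0 0 0" --hand 0.1

```text
t: 5.4
eef_pos: [0.5725, -0.1819, 0.1486]
eef_rot: [[0.999, -0.041, 0.002], [-0.041, -0.999, -0.001], [0.002, 0.001, -1.0]]
force: [1.1, -0.3, -0.3]
gripper_width: 0.0386
```

Request:
drive_tool --pt "-0.024 0.027 0 0 0 0" --pt "-0.024 0.027 0 0 0 0" --pt "-0.024 0.027 0 0 0 0" --pt "-0.024 0.027 0 0 0 0" --pt "-0.024 0.027 0 0 0 0" --pt "-0.024 0.027 0 0 0 0" --pt "-0.024 0.027 0 0 0 0" --pt "-0.024 0.027 0 0 0 0" --pt "-0.024 0.027 0 0 0 0" --pt "-0.024 0.027 0 0 0 0" --pt "-0.024 0.027 0 0 0 0" --pt "-0.024 0.027 0 0 0 0" --pt "-0.024 0.027 0 0 0 0" --pt "-0.024 0.027 0 0 0 0" --pt "-0.024 0.027 0 0 0 0" --hand 1

```text
t: 6.65
eef_pos: [0.2888, -0.4749, 0.1462]
eef_rot: [[0.999, -0.042, 0.0], [-0.042, -0.999, -0.0], [0.0, 0.0, -1.0]]
force: [0.1, -0.3, 0.5]
gripper_width: 0.0001
```

Run:
```python
from h import *
s=sense();print(s['t'],s['eef_pos'],s['eef_rot'],s['force'],s['gripper_width'])
for n in('scene','top'):
    cv2.imwrite(f'pics/{n}4.png',read_camera(n)[:,:,::-1])
a=cv2.imread('pics/scene4.png')[170:300,265:395];b=cv2.imread('pics/top4.png')[125:300,285:475]
cv2.imwrite('pics/z4.png',cv2.resize(a,None,fx=4.5,fy=4.5,interpolation=cv2.INTER_CUBIC))
cv2.imwrite('pics/z4t.png',cv2.resize(b,None,fx=3.4,fy=3.4,interpolation=cv2.INTER_CUBIC))
```

```text
6.65 [ 0.28875564 -0.4748997   0.14616   ] [[ 9.99136740e-01 -4.15420647e-02  1.79510360e-04]
 [-4.15419958e-02 -9.99136689e-01 -3.71979992e-04]
 [ 1.94808203e-04  3.64201658e-04 -9.99999915e-01]] [ 0.12673978 -0.29340129  0.47506316] 6.323746744412498e-05
```

View pics/z4.png

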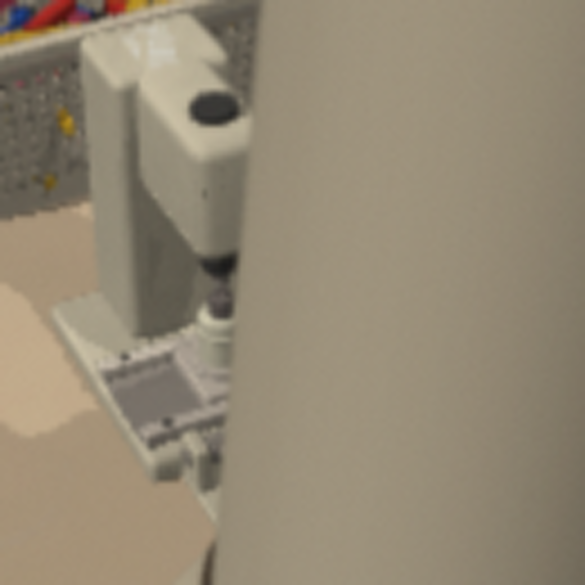

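View pics/z4t.png

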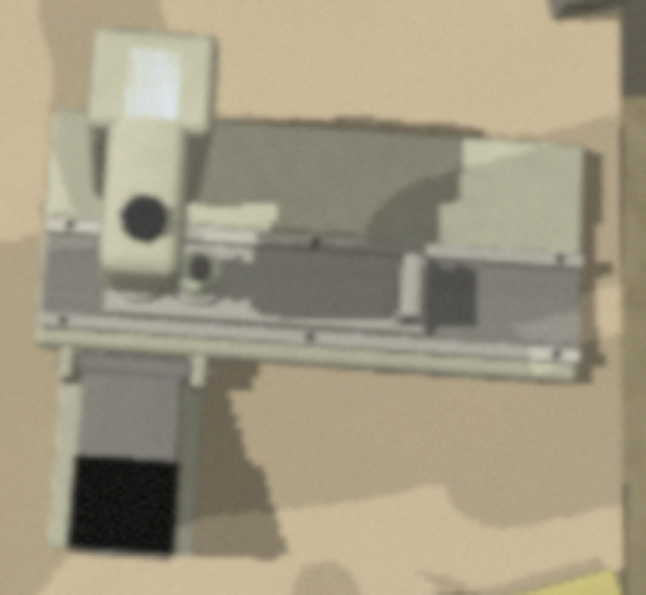

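Run:
```python
from h import *
f=lambda a,b,z:ray('top',(a/3.4+285-.35,b/3.4+125-.35),z)*1000
print('rear',f(200,267,.066)+32*np.array([.042,.999,0]))
print('btn',f(145,218,.168))
s=lambda a,b,z:ray('scene',(a/4.5+265-.4,b/4.5+170-.4),z)*1000
print('pl',s(222,293,.066), 'btn',s(215,108,.168),'housing bottom',s(219,270,.080),s(219,262,.09))
a=cv2.imread('pics/scene4.png')[220:260,295:325]
cv2.imwrite('pics/z4b.png',cv2.resize(a,None,fx=16,fy=14,interpolation=cv2.INTER_CUBIC))
```

```text
rear [579.0171374  -36.43575749  66.        ]
btn [579.72875091 -37.75606417 168.        ]
pl [578.85501062 -40.55236668  66.        ] btn [577.07143495 -39.32512059 168.        ] housing bottom [578.47531238 -39.23848742  80.        ] [571.73327975 -36.15024482  90.        ]
```

View pics/z4b.png

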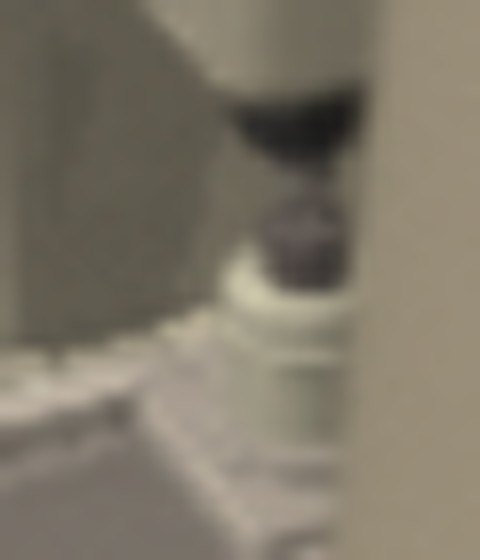

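Request:
drive_tool --pt "0.0105 -0.0333 0 0 0 0" --pt "0.0105 -0.0333 0 0 0 0" --pt "0.0105 -0.0333 0 0 0 0" --pt "0.0105 -0.0333 0 0 0 0" --pt "0.0105 -0.0333 0 0 0 0" --pt "0.0105 -0.0333 0 0 0 0" --pt "0.0105 -0.0333 0 0 0 0" --pt "0.0105 -0.0333 0 0 0 0" --pt "0.0105 -0.0333 0 0 0 0" --pt "0.0105 -0.0333 0 0 0 0" --pt "0.0105 -0.0333 0 0 0 0" --pt "0.0105 -0.0333 0 0 0 0" --pt "0.0105 -0.0333 0 0 0 0" --pt "0.0105 -0.0333 0 0 0 0" --pt "0.0105 -0.0333 0 0 0 0" --pt "0.0105 -0.0333 0 0 0 0" --pt "0.0105 -0.0333 0 0 0 0" --pt "0.0105 -0.0333 0 0 0 0" --pt "0 0 0 0 0 0" --pt "0 0 0 0 0 0"

```text
t: 8.42
eef_pos: [0.4502, -0.0294, 0.1459]
eef_rot: [[0.999, -0.039, 0.0], [-0.039, -0.999, 0.0], [0.0, -0.0, -1.0]]
force: [0.1, 0.3, 0.1]
gripper_width: 0.0001
```

Request:
drive_tool --pt "0 0 0.02 0 0 0" --pt "0 0 0.03 0 0 0" --pt "0 0 0.025 0 0 0" --pt "0 0 0.01 0 0 0" --pt "0 0 0 0 0 0"

```text
t: 8.83
eef_pos: [0.4492, -0.0311, 0.0806]
eef_rot: [[0.999, -0.042, -0.002], [-0.042, -0.999, 0.001], [-0.002, -0.001, -1.0]]
force: [-0.5, 1.4, 0.3]
gripper_width: -0.0003
```

Request:
drive_tool --pt "0 0 0.0078 0 0 0" --pt "0 0 0.0078 0 0 0" --pt "0 0 0.0078 0 0 0" --pt "0 0 0.0078 0 0 0" --pt "0 0 0.0078 0 0 0" --pt "0 0 0.0078 0 0 0" --pt "0 0 0.0078 0 0 0" --pt "0 0 0.0078 0 0 0" --pt "0 0 0 0 0 0"

```text
t: 9.58
eef_pos: [0.4498, -0.0307, 0.034]
eef_rot: [[0.999, -0.041, -0.001], [-0.041, -0.999, 0.0], [-0.001, -0.0, -1.0]]
force: [-1.9, -0.1, 4.6]
gripper_width: 0.0004
```

Request:
drive_tool --pt "0 0 0.003 0 0 0" --pt "0 0 0.002 0 0 0" --pt "0 0 0 0 0 0" --pt "0 0 0 0 0 0"

```text
t: 9.92
eef_pos: [0.4499, -0.0307, 0.0312]
eef_rot: [[0.999, -0.041, -0.001], [-0.041, -0.999, 0.0], [-0.001, -0.0, -1.0]]
force: [-4.6, 0.5, 5.4]
gripper_width: 0.0001
```

Request:
drive_tool --pt "0 0 0.002 0 0 0" --pt "0 0 0.0015 0 0 0" --pt "0 0 0 0 0 0" --pt "0 0 0 0 0 0"

```text
t: 10.25
eef_pos: [0.4499, -0.0307, 0.0289]
eef_rot: [[0.999, -0.041, -0.001], [-0.041, -0.999, 0.0], [-0.001, -0.0, -1.0]]
force: [-6.3, 0.0, 10.5]
gripper_width: -0.0001
```

Request:
drive_tool --pt "0 0 0.002 0 0 0" --pt "0 0 0.0015 0 0 0" --pt "0 0 0 0 0 0" --pt "0 0 0 0 0 0"

```text
t: 10.58
eef_pos: [0.45, -0.0308, 0.0277]
eef_rot: [[0.999, -0.041, -0.0], [-0.041, -0.999, -0.0], [-0.0, 0.0, -1.0]]
force: [-21.1, 2.1, 44.8]
gripper_width: -0.0
```

Request:
drive_tool --pt "0 0 -0.004 0 0 0" --pt "0 0 -0.01 0 0 0" --pt "0 0 -0.015 0 0 0" --pt "0 0 -0.02 0 0 0" --pt "0 0 -0.03 0 0 0" --pt "0 0 -0.04 0 0 0" --pt "0 0 -0.04 0 0 0" --pt "0 0 -0.01 0 0 0" --pt "0 0 0 0 0 0"

```text
t: 11.33
eef_pos: [0.4512, -0.0309, 0.155]
eef_rot: [[0.999, -0.041, 0.004], [-0.041, -0.999, -0.001], [0.004, 0.001, -1.0]]
force: [-0.2, -1.4, 0.1]
gripper_width: 0.0
```

Run:
```python
from h import *
s=sense();print(s['t'],s['eef_pos'],s['force'])
P=np.array([.5725,-.1822,.151])-s['eef_pos'];print(s['eef_rot'].T@P*1000)
cv2.imwrite('pics/top5.png',read_camera('top')[:,:,::-1])
```

```text
11.3333 [ 0.45123966 -0.0309469   0.1550486 ] [-0.1697772  -1.38520799  0.12248886]
[127.38938092 146.10963558   4.6777489 ]
```

View pics/top5.png

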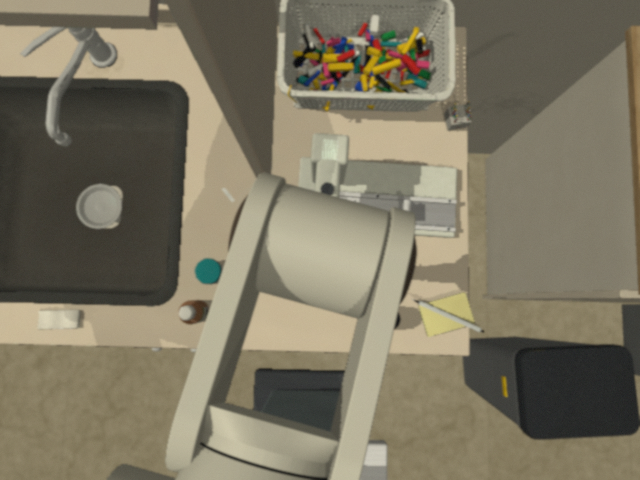

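The arm covers the pedal in the top view, and the carrier and tab at about (405,205) haven't moved. Next I'll re-grip the tab.

Request:
drive_tool --pt "0.0212 0.0243 0 0 0 0" --pt "0.0212 0.0243 0 0 0 0" --pt "0.0212 0.0243 0 0 0 0" --pt "0.0212 0.0243 0 0 0 0" --pt "0.0212 0.0243 0 0 0 0" --pt "0.0212 0.0243 0 0 0 0" --pt "0.0212 0.0243 0 0 0 0" --pt "0.0212 0.0243 0 0 0 0" --pt "0 0 0 0 0 0" --pt "0 0 0 0 0 0" --hand 0.1

```text
t: 12.22
eef_pos: [0.5709, -0.1822, 0.1504]
eef_rot: [[0.999, -0.042, -0.003], [-0.042, -0.999, 0.001], [-0.003, -0.001, -1.0]]
force: [0.1, -0.1, 0.1]
gripper_width: 0.0382
```

Request:
drive_tool --pt "0 0 0.0264 0 0 0" --pt "0 0 0.0264 0 0 0" --pt "0 0 0.0264 0 0 0" --pt "0 0 0.0264 0 0 0" --pt "0 0 0.0264 0 0 0" --pt "0 0 0.0248 0 0 0" --pt "0 0 0 0 0 0" --pt "0 0 0 0 0 0" --pt "0 0 0 0 0 0"

```text
t: 12.97
eef_pos: [0.5713, -0.1815, 0.036]
eef_rot: [[0.999, -0.041, 0.001], [-0.041, -0.999, -0.0], [0.001, 0.0, -1.0]]
force: [0.7, -0.7, 1.0]
gripper_width: 0.0386
```

Request:
drive_tool --pt "0 0 0 0 0 0" --pt "0 0 0 0 0 0" --pt "0 0 0 0 0 0" --pt "0 0 0 0 0 0" --pt "0 0 0 0 0 0" --pt "0 0 0 0 0 0" --hand 1 --force 20

```text
t: 13.47
eef_pos: [0.5716, -0.1817, 0.0362]
eef_rot: [[0.999, -0.041, 0.001], [-0.041, -0.999, -0.0], [0.001, 0.0, -1.0]]
force: [-1.4, 2.5, 7.4]
gripper_width: 0.0095
```

Request:
drive_tool --pt "0 -0.003 0 0 0 0" --pt "0 -0.007 0 0 0 0" --pt "0 -0.008 0 0 0 0" --pt "0 -0.008 0 0 0 0" --pt "0 -0.008 0 0 0 0" --pt "0 -0.006 0 0 0 0" --pt "0 -0.002 0 0 0 0" --pt "0 0 0 0 0 0" --pt "0 0 0 0 0 0" --pt "0 0 0 0 0 0"

```text
t: 14.3
eef_pos: [0.5731, -0.1502, 0.0362]
eef_rot: [[0.999, -0.041, 0.002], [-0.041, -0.999, -0.0], [0.002, 0.0, -1.0]]
force: [0.4, 0.9, 7.5]
gripper_width: 0.0095
```

Request:
drive_tool --pt "0 0 0 0 0 0" --pt "0 0 0 0 0 0" --pt "0 0 0 0 0 0" --pt "0 0 0 0 0 0" --pt "0 0 -0.01 0 0 0" --pt "0 0 -0.03 0 0 0" --pt "0 0 -0.04 0 0 0" --pt "0 0 -0.04 0 0 0" --pt "0 0 -0.03 0 0 0" --hand 0.1

```text
t: 15.05
eef_pos: [0.5727, -0.1503, 0.1507]
eef_rot: [[0.999, -0.041, 0.002], [-0.041, -0.999, -0.001], [0.002, 0.001, -1.0]]
force: [-0.3, 0.6, -0.0]
gripper_width: 0.0386
```

Request:
drive_tool --pt "-0.024 0.03 0 0 0 0" --pt "-0.024 0.03 0 0 0 0" --pt "-0.024 0.03 0 0 0 0" --pt "-0.024 0.03 0 0 0 0" --pt "-0.024 0.03 0 0 0 0" --pt "-0.024 0.03 0 0 0 0" --pt "-0.024 0.03 0 0 0 0" --pt "-0.024 0.03 0 0 0 0" --pt "-0.024 0.03 0 0 0 0" --pt "-0.024 0.03 0 0 0 0" --pt "-0.024 0.03 0 0 0 0" --pt "-0.024 0.03 0 0 0 0" --pt "-0.024 0.03 0 0 0 0" --pt "-0.024 0.03 0 0 0 0" --pt "-0.024 0.03 0 0 0 0" --pt "-0.018 0.03 0 0 0 0" --hand 1

```text
t: 16.38
eef_pos: [0.2728, -0.4991, 0.1483]
eef_rot: [[0.999, -0.042, -0.0], [-0.042, -0.999, -0.0], [-0.0, 0.0, -1.0]]
force: [-0.2, 0.1, 0.1]
gripper_width: 0.0
```

Run:
```python
from h import *
s=sense();print(s['t'],s['eef_pos'],s['force'],s['gripper_width'])
P=np.array([.450,-.0315,.146])-s['eef_pos'];print(s['eef_rot'].T@P*1000)
for n in('scene','top'):
    cv2.imwrite(f'pics/{n}6.png',read_camera(n)[:,:,::-1])
a=cv2.imread('pics/scene6.png')[210:280,285:345];b=cv2.imread('pics/top6.png')[125:300,285:475]
cv2.imwrite('pics/z6.png',cv2.resize(a,None,fx=8,fy=8,interpolation=cv2.INTER_CUBIC))
cv2.imwrite('pics/z6t.png',cv2.resize(b,None,fx=3.4,fy=3.4,interpolation=cv2.INTER_CUBIC))
```

```text
16.3833 [ 0.27277847 -0.49910787  0.14825774] [-0.20257312  0.07301875  0.07459213] 2.7904774877121367e-05
[ 157.47599404 -474.62251467    2.11409121]
```

View pics/z6.png

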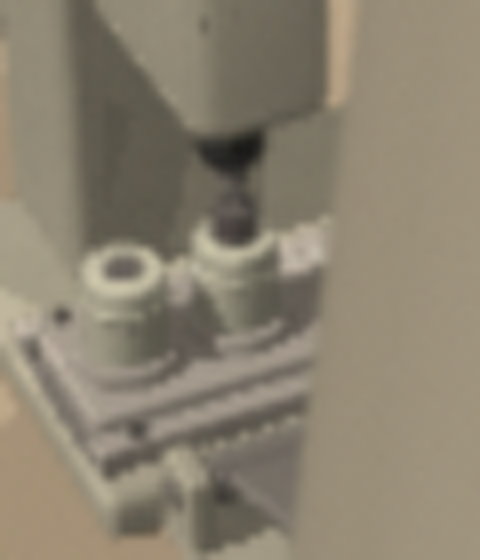

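View pics/z6t.png

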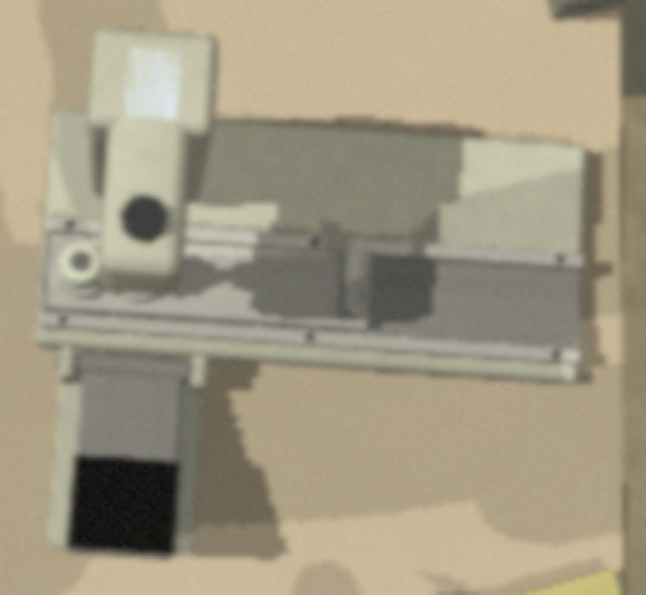

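The front plunger is home, flush in its capsule. The rear plunger sits centred under the ram in zoomed scene column 236, and the pedal is back up. Next is the second press.

Request:
drive_tool --pt "0.0117 -0.0352 0 0 0 0" --pt "0.0117 -0.0352 0 0 0 0" --pt "0.0117 -0.0352 0 0 0 0" --pt "0.0117 -0.0352 0 0 0 0" --pt "0.0117 -0.0352 0 0 0 0" --pt "0.0117 -0.0352 0 0 0 0" --pt "0.0117 -0.0352 0 0 0 0" --pt "0.0117 -0.0352 0 0 0 0" --pt "0.0117 -0.0352 0 0 0 0" --pt "0.0117 -0.0352 0 0 0 0" --pt "0.0117 -0.0352 0 0 0 0" --pt "0.0117 -0.0352 0 0 0 0" --pt "0.0117 -0.0352 0 0 0 0" --pt "0.0117 -0.0352 0 0 0 0" --pt "0.0117 -0.0352 0 0 0 0" --pt "0.0117 -0.0352 0 0 0 0" --pt "0.0117 -0.0352 0 0 0 0" --pt "0.0117 -0.0352 0 0 0 0" --pt "0 0 0 0 0 0" --pt "0 0 0 0 0 0"

```text
t: 18.15
eef_pos: [0.4518, -0.0285, 0.1479]
eef_rot: [[0.999, -0.038, 0.0], [-0.038, -0.999, 0.0], [0.0, -0.0, -1.0]]
force: [-0.4, -1.4, 0.0]
gripper_width: -0.0001
```

Request:
drive_tool --pt "0 0 0.02 0 0 0" --pt "0 0 0.03 0 0 0" --pt "0 0 0.025 0 0 0" --pt "0 0 0.01 0 0 0" --pt "0 0 0 0 0 0"

```text
t: 18.57
eef_pos: [0.4508, -0.0303, 0.0827]
eef_rot: [[0.999, -0.042, -0.003], [-0.042, -0.999, 0.001], [-0.003, -0.001, -1.0]]
force: [1.1, 0.2, 1.0]
gripper_width: 0.0001
```

Request:
drive_tool --pt "0 0 0.0078 0 0 0" --pt "0 0 0.0078 0 0 0" --pt "0 0 0.0078 0 0 0" --pt "0 0 0.0078 0 0 0" --pt "0 0 0.0078 0 0 0" --pt "0 0 0.0078 0 0 0" --pt "0 0 0.0078 0 0 0" --pt "0 0 0.0078 0 0 0" --pt "0 0 0.004 0 0 0" --pt "0 0 0 0 0 0" --pt "0 0 0 0 0 0"

```text
t: 19.48
eef_pos: [0.4515, -0.0299, 0.0336]
eef_rot: [[0.999, -0.041, -0.001], [-0.041, -0.999, 0.0], [-0.001, -0.0, -1.0]]
force: [-3.1, -0.1, 5.2]
gripper_width: 0.0001
```

Request:
drive_tool --pt "0 0 0.003 0 0 0" --pt "0 0 0.003 0 0 0" --pt "0 0 0.001 0 0 0" --pt "0 0 0 0 0 0" --pt "0 0 0 0 0 0"

```text
t: 19.9
eef_pos: [0.4515, -0.0299, 0.0288]
eef_rot: [[0.999, -0.041, -0.001], [-0.041, -0.999, 0.0], [-0.001, -0.0, -1.0]]
force: [-6.8, 1.1, 12.0]
gripper_width: 0.0002
```

Request:
drive_tool --pt "0 0 0.0013 0 0 0" --pt "0 0 0 0 0 0" --pt "0 0 0 0 0 0"

```text
t: 20.15
eef_pos: [0.4515, -0.0299, 0.0284]
eef_rot: [[0.999, -0.041, -0.001], [-0.041, -0.999, -0.0], [-0.001, 0.0, -1.0]]
force: [-12.5, 1.2, 24.5]
gripper_width: -0.0002
```

Request:
drive_tool --pt "0 0 0.0007 0 0 0" --pt "0 0 0 0 0 0" --pt "0 0 0 0 0 0"

```text
t: 20.4
eef_pos: [0.4516, -0.0299, 0.0282]
eef_rot: [[0.999, -0.041, -0.001], [-0.041, -0.999, -0.0], [-0.001, 0.0, -1.0]]
force: [-16.0, 1.8, 32.4]
gripper_width: -0.0001
```

Request:
drive_tool --pt "0 0 -0.004 0 0 0" --pt "0 0 -0.01 0 0 0" --pt "0 0 -0.015 0 0 0" --pt "0 0 -0.02 0 0 0" --pt "0 0 -0.03 0 0 0" --pt "0 0 -0.04 0 0 0" --pt "0 0 -0.04 0 0 0" --pt "0 0 -0.01 0 0 0" --pt "0 0 0 0 0 0"

```text
t: 21.15
eef_pos: [0.4529, -0.0301, 0.1562]
eef_rot: [[0.999, -0.041, 0.004], [-0.041, -0.999, -0.001], [0.004, 0.001, -1.0]]
force: [0.1, 1.1, 0.3]
gripper_width: 0.0004
```

Run:
```python
from h import *
s=sense();print(s['t'],s['eef_pos'],s['force'])
P=np.array([.5727,-.1503,.151])-s['eef_pos'];print(s['eef_rot'].T@P/.75)
```

```text
21.15 [ 0.45285767 -0.03012199  0.15618593] [0.10531247 1.05939425 0.2970949 ]
[0.16625384 0.1534849  0.00765736]
```

Request:
drive_tool --pt "0.0208 0.0192 0 0 0 0" --pt "0.0208 0.0192 0 0 0 0" --pt "0.0208 0.0192 0 0 0 0" --pt "0.0208 0.0192 0 0 0 0" --pt "0.0208 0.0192 0 0 0 0" --pt "0.0208 0.0192 0 0 0 0" --pt "0.0208 0.0192 0 0 0 0" --pt "0.0208 0.0192 0 0 0 0" --pt "0 0 0 0 0 0" --pt "0 0 0 0 0 0" --hand 0.1

```text
t: 21.98
eef_pos: [0.5716, -0.1506, 0.152]
eef_rot: [[0.999, -0.042, -0.002], [-0.042, -0.999, 0.001], [-0.002, -0.001, -1.0]]
force: [0.4, 0.4, -0.4]
gripper_width: 0.0383
```

Request:
drive_tool --pt "0 0 0.0264 0 0 0" --pt "0 0 0.0264 0 0 0" --pt "0 0 0.0264 0 0 0" --pt "0 0 0.0264 0 0 0" --pt "0 0 0.0264 0 0 0" --pt "0 0 0.0254 0 0 0" --pt "0 0 0 0 0 0" --pt "0 0 0 0 0 0" --pt "0 0 0 0 0 0"

```text
t: 22.73
eef_pos: [0.5719, -0.15, 0.0369]
eef_rot: [[0.999, -0.041, 0.001], [-0.041, -0.999, -0.0], [0.001, 0.0, -1.0]]
force: [-0.4, -0.0, 0.2]
gripper_width: 0.0384
```

Request:
drive_tool --pt "0 0 0 0 0 0" --pt "0 0 0 0 0 0" --pt "0 0 0 0 0 0" --pt "0 0 0 0 0 0" --pt "0 0 0 0 0 0" --pt "0 0 0 0 0 0" --hand 1 --force 20

```text
t: 23.23
eef_pos: [0.5722, -0.1502, 0.0371]
eef_rot: [[0.999, -0.041, 0.001], [-0.041, -0.999, -0.0], [0.001, 0.0, -1.0]]
force: [-1.5, 2.2, 6.1]
gripper_width: 0.0093
```

Request:
drive_tool --pt "0 0.004 0 0 0 0" --pt "0 0.008 0 0 0 0" --pt "0 0.008 0 0 0 0" --pt "0 0.008 0 0 0 0" --pt "0 0.008 0 0 0 0" --pt "0 0.008 0 0 0 0" --pt "0 0.008 0 0 0 0" --pt "0 0.008 0 0 0 0" --pt "0 0.008 0 0 0 0" --pt "0 0.008 0 0 0 0" --pt "0 0.008 0 0 0 0" --pt "0 0.008 0 0 0 0" --pt "0 0.008 0 0 0 0" --pt "0 0.008 0 0 0 0" --pt "0 0.008 0 0 0 0" --pt "0 0.008 0 0 0 0" --pt "0 0.004 0 0 0 0" --pt "0 0 0 0 0 0" --pt "0 0 0 0 0 0"

```text
t: 24.82
eef_pos: [0.5682, -0.2466, 0.0371]
eef_rot: [[0.999, -0.042, 0.002], [-0.042, -0.999, -0.001], [0.002, 0.001, -1.0]]
force: [0.1, -0.7, 4.9]
gripper_width: 0.0094
```

Request:
drive_tool --pt "0 0 0 0 0 0" --pt "0 0 0 0 0 0" --pt "0 0 0 0 0 0" --pt "0 0 0 0 0 0" --pt "0 0 -0.01 0 0 0" --pt "0 0 -0.03 0 0 0" --pt "0 0 -0.04 0 0 0" --pt "0 0 -0.04 0 0 0" --pt "0 0 -0.03 0 0 0" --hand 0.1

```text
t: 25.57
eef_pos: [0.568, -0.2462, 0.1517]
eef_rot: [[0.999, -0.041, 0.002], [-0.041, -0.999, -0.001], [0.002, 0.001, -1.0]]
force: [-0.1, -0.6, -0.9]
gripper_width: 0.0384
```

Request:
drive_tool --pt "-0.024 0.023 0 0 0 0" --pt "-0.024 0.023 0 0 0 0" --pt "-0.024 0.023 0 0 0 0" --pt "-0.024 0.023 0 0 0 0" --pt "-0.024 0.023 0 0 0 0" --pt "-0.024 0.023 0 0 0 0" --pt "-0.024 0.023 0 0 0 0" --pt "-0.024 0.023 0 0 0 0" --pt "-0.024 0.023 0 0 0 0" --pt "-0.024 0.023 0 0 0 0" --pt "-0.024 0.023 0 0 0 0" --pt "-0.024 0.023 0 0 0 0" --pt "-0.024 0.023 0 0 0 0" --pt "-0.024 0.023 0 0 0 0" --pt "-0.024 0.023 0 0 0 0" --pt "0 0 0 0 0 0"

```text
t: 26.9
eef_pos: [0.2844, -0.4958, 0.149]
eef_rot: [[0.999, -0.044, -0.001], [-0.044, -0.999, -0.001], [-0.001, 0.001, -1.0]]
force: [-0.1, 0.4, -0.6]
gripper_width: 0.0386
```

Run:
```python
from h import *
s=sense();print(s['t'],s['eef_pos'],s['force'],s['gripper_width'])
for n in('scene','top'):
    cv2.imwrite(f'pics/{n}7.png',read_camera(n)[:,:,::-1])
a=cv2.imread('pics/scene7.png')[170:300,265:395];b=cv2.imread('pics/top7.png')[125:300,285:475]
cv2.imwrite('pics/z7.png',cv2.resize(a,None,fx=4.5,fy=4.5,interpolation=cv2.INTER_CUBIC))
cv2.imwrite('pics/z7t.png',cv2.resize(b,None,fx=3.4,fy=3.4,interpolation=cv2.INTER_CUBIC))
```

```text
26.9 [ 0.2844387  -0.49576378  0.14896012] [-0.10851571  0.39215046 -0.6246873 ] 0.038619530389389735
```

View pics/z7.png

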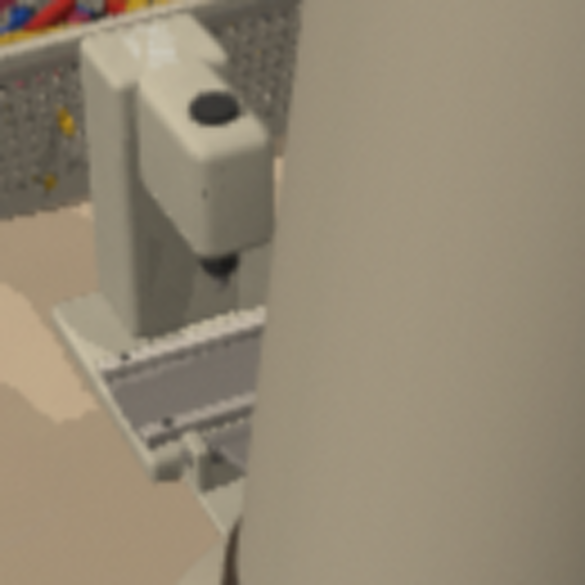

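View pics/z7t.png

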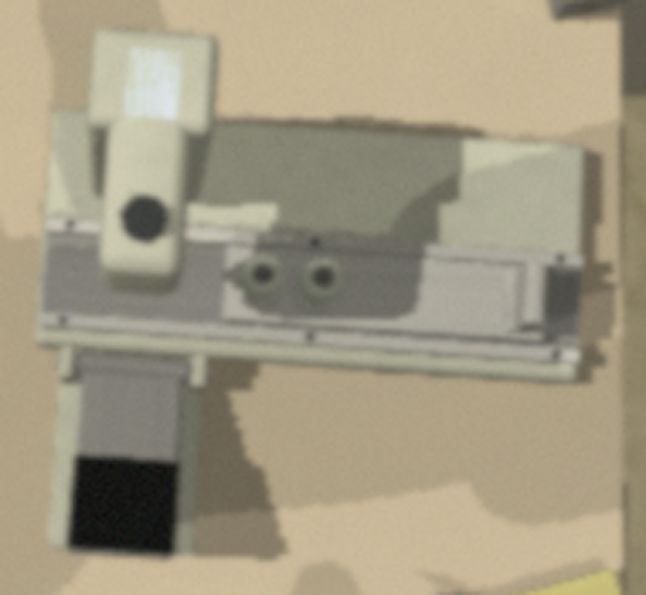

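View pics/top7.png

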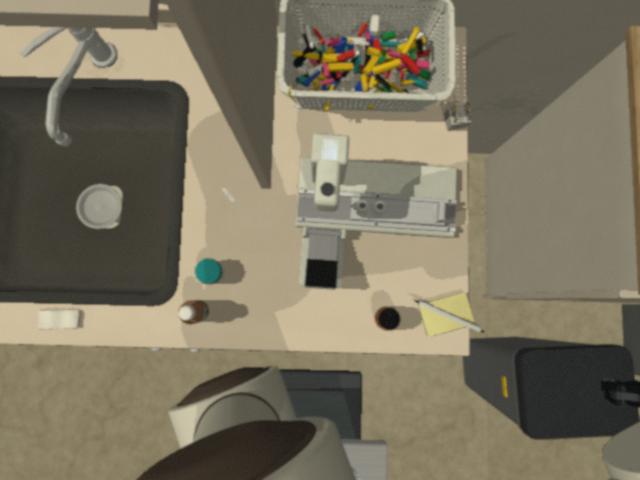

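The carrier is back in its guide, with the capsules well right of the head, and the jars haven't moved. The column hides the capsules in the scene view, so I'll move the arm aside to check the rear plunger.

Request:
drive_tool --pt "-0.023 0.0125 -0.0182 0 0 0" --pt "-0.023 0.0125 -0.0182 0 0 0" --pt "-0.023 0.0125 -0.0182 0 0 0" --pt "-0.023 0.0125 -0.0182 0 0 0" --pt "-0.023 0.0125 -0.0182 0 0 0" --pt "-0.023 0.0125 -0.0182 0 0 0" --pt "-0.01 0.008 0 0 0 0" --pt "0 0 0 0 0 0" --pt "0 0 0 0 0 0"

```text
t: 27.75
eef_pos: [0.1744, -0.5506, 0.2296]
eef_rot: [[0.999, -0.042, 0.0], [-0.042, -0.999, 0.001], [0.0, -0.001, -1.0]]
force: [0.6, 0.4, 0.1]
gripper_width: 0.0387
```

Run:
```python
from h import *
s=sense();print(s['t'],s['eef_pos'],s['force'],s['qd'])
cv2.imwrite('pics/scene8.png',read_camera('scene')[:,:,::-1])
a=cv2.imread('pics/scene8.png')[190:270,300:380]
b=cv2.imread('pics/scene0.png')[190:270,300:380]
cv2.imwrite('pics/z8.png',cv2.resize(np.hstack([a,b]),None,fx=5,fy=5,interpolation=cv2.INTER_CUBIC))
```

```text
27.75 [ 0.1744186  -0.55058412  0.22962515] [0.63896171 0.41736559 0.1298451 ] [ 0.90863914  0.17541709  0.54445947  0.06036312 -0.02439607  0.09954463]
```

View pics/z8.png

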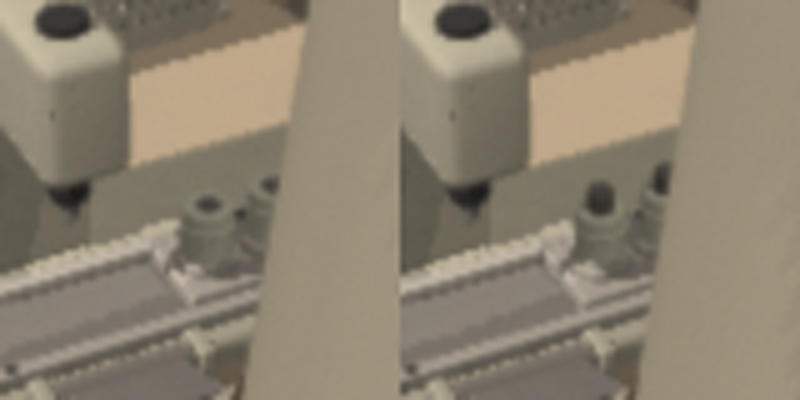

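Left is now and right is the start. Both plungers now sit flush in their capsules (zoomed at (208,205) and (268,187)), where at the start they stood proud. The ram and pedal are up and the carrier is in its guide, so I'm handing the job in.

```bash
python3 -c "
from workcell import *
print(close_job())"
```

```text
the job is handed in; nothing more can be done
None
```

Both cement capsules are activated, and the carrier is back on the right, still in its guide and clear of the press head. I handed the job in at about 28 s of the 64 s allowed.

- **How it was done:** I gripped the carrier by its tab and slid it 60 mm to put the front plunger under the ram. I pressed the pedal to its stop with the shut fingers and let it up. Then I slid the carrier 32 mm further for the rear plunger, pressed again, and drew it back 96 mm.
- **Alignment:** before each press, the camera showed the plunger centred under the ram to within about 1–2 mm.
- **Plungers:** in the last scene picture both sit flush in their capsules, where at the start they stood proud. The rear one is partly hidden by the arm in that view, but its top is visible.
- **End state:** the ram and pedal are up. By the measured tab position, the front capsule's near edge is about 35 mm clear of the head. The jars and bottle have not moved, and the robot is touching nothing.
- **Pedal force:** against the stop, the fingertips pushed vertically with about 45 N on the first press and 32 N on the second. The first is over the 40 N limit set for the arm and the gripper's body, but only the fingertips were in contact. The wrist force stayed far below 120 N.

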